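Bowl out over the niche rail, then rock the mortar to pour the areca nuts

ROBOT

A 6-joint arm with a two-finger parallel gripper is mounted at the origin on the work surface. World frame = base frame: x ahead of the robot, y to its left, z up, the work surface at z = 0. Lengths are in mm, angles in rad, forces in N, time in s.
With the tool pointing down it reaches from about 350 to 875 mm from the base axis. Payload 4.2 kg.
Tool frame: the origin (TCP) lies between the finger pads; the fingertips stand 11 mm ahead of it and the grasp point (between the pads) lies 8 mm behind it; z points along the fingers, y is the direction in which the jaws open and shut (so a half turn about z gives the same grasp; the last joint's range is limited). The gripper opens to 85 mm and grips with 20 to 120 N. Pads are 22 mm wide; open, the fingers measure 114 mm over their backs; the gripper's body (76 mm by 85 mm) begins 54 mm behind the grasp point. The pads swing forward as they close: fully open they stand 13 mm farther back than shut.
Start: joints at [-0.893, 0.385, 0.008, 0, -1.194, -0.259], TCP at [254.178, -570.958, 242.312] pointing down, gripper open.
Joint ranges: [-3.14, 3.14], [-1.21, 2.06], [-1.07, 1.41], [-3.16, 2.05], [-2.99, -0.16], [-3.1, 3.1]. Speed limits (rad/s): [2.79, 2.79, 3.14, 3.14, 3.14, 3.14].

INTERFACE

Orientations are given as a unit quaternion [x, y, z, w].
In Python, from bench import * gives the robot as it stands.
- The arm moves only by the tool servo_tool, never from a script. Its argument "rows" is a list of rows, each a list of 7 numbers: the opening, from 0 (shut) to 1 (fully open), then the shift along the tool's x, y, z in cm, then the turn, a rotation vector about the tool's x, y, z in degrees. A call has 1 to 12 rows; each row shifts and turns the commanded pose from where the row before left it, along the tool's axes as they then stand; what a row does not reach is not made up. A row lasts 1/10 s, in which the tool goes at most 50 mm and 8.59 degrees, less where a joint would pass 70% of its speed; a pose out of reach is approached as far as the arm can. A call is refused whole if a number of a shift passes 5 or a number of a turn 8.59, either way. A call with a gripper value outside its range is refused whole. The fingers move at their own pace and stop on an object; the grip force is fixed at half the most. Time passes only in rows, so rows that do not move let the fingers close. It gives the time, the measured TCP pose, the force and the opening at its end, in the units of the state.
- read_state(): the state, without advancing time (a new reading comes with each control period).
- get_image(name): name is "scene" or "top" or "wrist"; returns a dict with "image" (384x512x3 uint8, red, green, blue), "mtx" (3x3 intrinsics, pixels), "extrinsics" (4x4, takes a point from camera to world coordinates). Camera axes: x right, y up, looking along -z (the intrinsics and any distortion apply to the point x, -y, -z); pixel columns grow to the right and rows downward; lengths in mm; the calibration is good to about 2 mm. A picture is of the moment at which its call begins. There is no depth.
- job_done(): hands the job in, once; it reports no verdict.
The state is a dict: "clock": time; "joints": joint angles; "joint_vel": joint speeds; "joint_efforts": joint torques, N m; "position": TCP position; "ee_rot": TCP orientation; "contact_force": force on the tool from outside, world axes, zero at the start; "wrist_torque": the same for the moment, N m; "gripper_width": finger opening in mm.
Only numpy, scipy, OpenCV 4.12 (cv2) and the standard library are available. Lean on these libraries where they do the work, as an engineer would, in place of code of your own. Each camera call takes 0.05 s, during which the arm holds its last target. There are 200 camera calls.

TASK

Take the blue bowl out of the bamboo niche: lift it clear over the front rail without knocking the rail, draw it out and set it down gently on the table just in front of the stone mortar, where the mortar's lip will pour. Then tip all three areca nuts into the bowl by rocking the heavy mortar forward on its bottom front edge (the lug at its back is there to take hold of), not lifting it off the table, and let it gently back down flat where it stood. Leave the bowl upright on the table with the nuts in it, and everything else where it was.

Things in the scene. Friction and masses are not known exactly. Their poses are not given: they have to be found in the camera images.
- niche: Fixed bamboo niche frame on the table, 400 mm wide (y), 245 mm deep (x), front open towards its own -x. Origin at table height under its middle, z up. Lower shelf top at z = 60 mm. At y = +-190 mm stand poles of 14 mm radius: x = -100 mm, up to z = 97 mm; x = -5 mm (11 mm radius), up to 243; x = 110 mm, up to 314. The bowl and the betel box stand on the lower shelf, either one left.
- upper_lip (a point): Middle of the lower front edge of the niche's upper shelf: three slats along y, 14 mm thick, with gaps, underside 210 mm above the table, reaching forward only to 12 mm in front of the niche origin. It overhangs most of the bowl but leaves the bowl's front rim open above. Torch and perfume bottle stand on it; a green clothespin is clamped to its left (+y) end. Axes as the niche's.
- rail: Front retaining rail of the niche: a fixed horizontal bamboo pole of 11 mm radius (12 mm at the nodes), 398 mm long along its own y, same axes as the niche. Origin in the middle of the pole, 86 mm above the table (26 mm above the shelf top), so the pole's top is 38 mm above the shelf; it stands 100 mm in front of the niche origin.
- bowl: Blue melamine bowl, 132 mm across the rim, 46 mm high, about 0.2 kg. Origin at the centre of its underside, z up. Round: yaw does not matter. Wall 4 mm, flared: outer radius 34 mm at the foot, 50 mm at 20 mm up, 66 mm at the rim (the wall near the rim leans out 32 degrees from vertical). Inner floor 5 mm up. Starts on the lower shelf, nearest rim 40 to 60 mm behind the rail pole.
- mortar: Heavy loose grey granite mortar, about 2.6 kg: flat base 110 (x) by 130 mm (y), 108 mm high. Origin at the centre of its underside, z up; -x is its front with the pouring lip, +x its back with the lug. Hollow 88 mm wide, floor 66 mm up, rising in front as a 29 degree ramp to the lip: the nuts roll out when it leans forward about 40 to 45 degrees. Beyond about 45 to 50 it tips over unless held.
- mortar_lug (a point): Middle of the lug at the mortar's back: a stone block 26 mm wide (along the mortar's y), 26 mm high (74 to 100 mm above the base), standing out 32 mm from the back face. This point is 71 mm behind the mortar's origin and 87 mm up. Axes as the mortar's. Free on both sides.
- mortar_lip (a point): Middle of the upper edge of the pouring lip, 67 mm in front of the mortar's origin (12 mm out from its front face) and 93 mm up. Axes as the mortar's. When the mortar leans forward 43 degrees, the lip is 72 mm in front of the bottom front edge and 60 mm above the table, and the front face slants out over the table to it: a bowl whose rim starts 45 to 50 mm in front of the upright mortar's face just clears it.
- mortar_edge (a point): Middle of the bottom front edge on which the mortar rocks, 55 mm in front of its origin, at the height of its underside. Axes as the mortar's.
- nut1: Ripe orange areca nut, a ball of 38 mm diameter, 30 g, loose in the mortar's hollow. Origin at its centre.
- nut2: Second areca nut, the same.
- nut3: Third areca nut, the same.
- betel_box: Aluminium betel box with closed lid, 74 by 106 (y) by 50 mm, loose on the lower shelf beside the bowl. Bystander. Origin at the centre of its underside.
- torch: Black plastic solar torch, 50 by 135 (y) by 52 mm, loose on the upper shelf. Bystander. Origin at its underside.
- perfume: Glass perfume bottle with brass twist cap, 30 by 46 by 81 mm, loose on the upper shelf. Bystander. Origin at the centre of its underside.
- pestle: Grey stone pestle, 145 mm long (its x), 40 mm thick, lying on the table behind the mortar, towards the niche. Bystander. Origin at its underside.
- mug: White enamel mug, 80 mm across and 80 mm high, on the table at the left. Bystander. Origin at the centre of its underside.
- lime_jar: White jar with red cap, 56 mm across and 75 mm high, on the table at the right. Bystander. Origin at the centre of its underside.
Mind the look-alikes: they are no part of the job. Of the things that look like the mortar, take the one that is farthest to the robot's right at the start. There is more than one size of the bowl; the one meant has the size given above.

How it is judged:
By the outcome, as a careful person would: the job done as asked, in the order asked, and still so for the second after the job is handed in, with the robot touching nothing.
It also fails if it takes over 64 s, if anything falls off the work surface, if the arm or the gripper's body presses on something with over 40 N, if the wrist force passes 120 N, or if a joint passes its speed limit or range.

## Working session

There is one attempt and no reset: what is moved stays moved. The work goes in short steps, Python scripts to look and compute and a tool call to move; the robot and the scene stay as the last step left them, time stands still between calls to the robot, and variables do not carry over. Pictures are saved under pics/ and viewed, about 8 in all and at most 12, crops included, and the job is handed in when it is done.

Besides the shell and the picture viewer there is one more tool, called after ">>>" by a JSON object that holds its "op" and its "data", one argument or row to a line. servo_tool: Moves the arm, as the interface text tells. Its arguments: {"type":"object","properties":{"rows":{"type":"array","items":{"type":"array","items":{"type":"number"}}}},"required":["rows"]}

```bash
mkdir -p pics; ls
cat > h.py <<'E'
from bench import *
import numpy as np, cv2
from scipy.spatial.transform import Rotation as R
def ray(im,u,v):
    K=im["mtx"];E=np.array(im["extrinsics"]);d=np.linalg.inv(K)@[u,v,1];d=np.array([d[0],-d[1],-d[2]])
    return E[:3,3],E[:3,:3]@d
def plane(im,u,v,z):
    o,d=ray(im,u,v);return o+d*(z-o[2])/d[2]
def proj(im,p):
    E=np.array(im["extrinsics"]);c=E[:3,:3].T@(np.array(p)-E[:3,3]);q=np.array(im["mtx"])@[c[0],-c[1],-c[2]];return q[:2]/q[2]
E
python3 - <<'E'
from h import *
a=get_image("scene");b=get_image("top")
for n,i in(("scene",a),("top",b)):
    cv2.imwrite(f"pics/{n}0.png",i["image"][:,:,::-1]);print({k:np.round(v,3).tolist() for k,v in i.items() if k!="image"}, i.keys())
np.save("pics/a.npy",a,allow_pickle=True);np.save("pics/b.npy",b,allow_pickle=True)
print(read_state())
E
```

```text
pics
{'mtx': [[459.757, 0.0, 258.382], [0.0, 459.757, 187.815], [0.0, 0.0, 1.0]], 'extrinsics': [[0.762, -0.508, 0.402, 1034.793], [0.648, 0.593, -0.478, -558.827], [0.004, 0.625, 0.781, 1130.819], [0.0, 0.0, 0.0, 1.0]]} dict_keys(['image', 'mtx', 'extrinsics'])
{'mtx': [[418.754, 0.0, 257.599], [0.0, 418.754, 186.488], [0.0, 0.0, 1.0]], 'extrinsics': [[0.009, 0.995, -0.1, 422.465], [-1.0, 0.011, 0.02, 57.226], [0.021, 0.1, 0.995, 1389.041], [0.0, 0.0, 0.0, 1.0]]} dict_keys(['image', 'mtx', 'extrinsics'])
{'clock': 0.1, 'joints': array([-8.93408221e-01,  3.85461504e-01,  6.76436398e-03, -4.18120362e-04,
       -1.19402756e+00, -2.58598976e-01]), 'joint_vel': array([ 0.00090229, -0.00254137,  0.00256729,  0.00231485,  0.00227346,
        0.00082646]), 'joint_efforts': array([-7.31354230e-04, -3.93317127e+01,  1.88930529e+01,  4.19799998e+00,
       -2.57664637e-03, -2.24799166e-06]), 'position': array([ 253.963537  , -570.52155451,  241.34516545]), 'ee_rot': array([-2.07792207e-01,  9.78172496e-01,  9.48169065e-04, -2.61512741e-04]), 'contact_force': array([-0.03117447,  0.45313325, -0.23244924]), 'wrist_torque': array([ 0.01673668, -0.00957402, -0.03261433]), 'gripper_width': 85.18603228776117}
```

View pics/scene0.png

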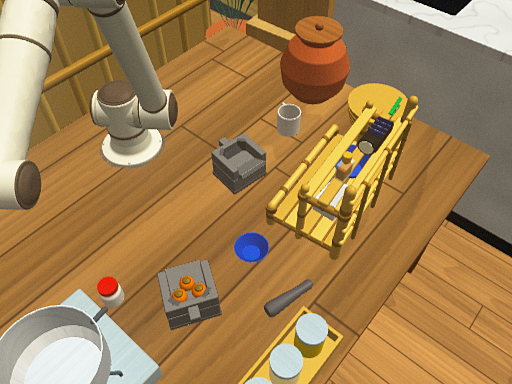

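View pics/top0.png

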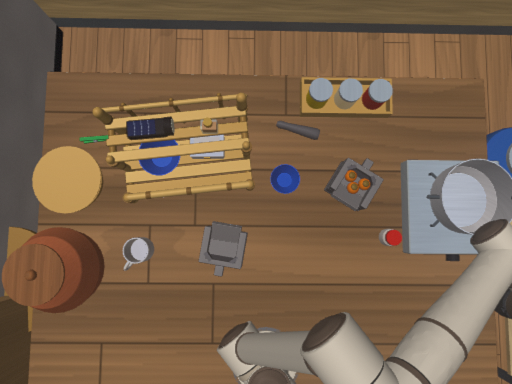

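The top view shows two mortars: a dark one at (223,245) and a grey one with the orange nuts at (356,183). The second is farthest right (-y), so it is the one meant. There are two blue bowls: a small one on the table at (285,180) and a larger one in the niche at (158,155), under the upper shelf. The niche one fits the description. I'll confirm both in one enlarged crop.

Run:
```python
from h import *
b=np.load("pics/b.npy",allow_pickle=True).item();a=np.load("pics/a.npy",allow_pickle=True).item()
t=b["image"][:,:,::-1];s=a["image"][:,:,::-1]
c1=cv2.resize(t[85:210,85:265],(0,0),fx=2.2,fy=2.2,interpolation=3)
c2=cv2.resize(t[145:220,310:400],(0,0),fx=4,fy=4,interpolation=3)
c3=cv2.resize(s[250:335,145:235],(0,0),fx=3,fy=3,interpolation=3)
c4=cv2.resize(s[95:260,255:425],(0,0),fx=1.75,fy=1.75,interpolation=3)
W=np.zeros((600,800,3),np.uint8)
W[:c1.shape[0],:c1.shape[1]]=c1; W[:300,420:780]=c2; W[310:310+c3.shape[0],420:420+c3.shape[1]]=c3;W[290:290+c4.shape[0],:c4.shape[1]]=c4
cv2.imwrite("pics/crop1.png",W)
for (n,u,v,z) in (("niche bowl",158,155,100),("small bowl",285,180,20),("railL",127,198,86),("railR",250,187,86),("mortar",356,183,108),("lug",368,163,100),("pestle",298,129,20),("mug",136,250,80),("jar",392,237,75)): print(n,plane(b,u,v,z).round())
```

```text
niche bowl [647. 341. 100.]
small bowl [583. -61.  20.]
railL [513. 435.  86.]
railR [552.  54.  86.]
mortar [ 566. -273.  108.]
lug [ 630. -314.  100.]
pestle [ 755. -104.   20.]
mug [353. 403.  80.]
jar [ 400. -393.   75.]
```

View pics/crop1.png

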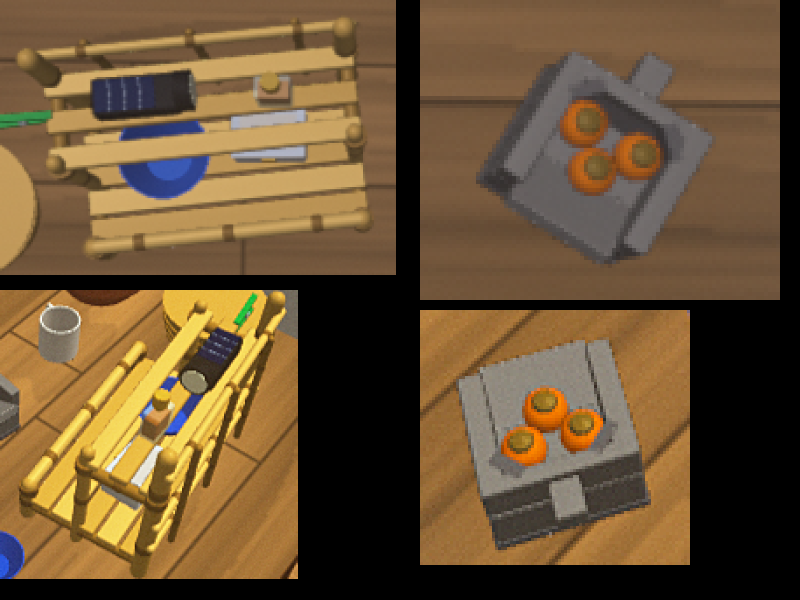

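The crop confirms both. The grey mortar holds three nuts, its lug is up-right at top-view (368,163), and its open lip faces lower-left. The large bowl in the niche shows its front rim at about (160,175), clear of the upper shelf. Next I measure.

Run:
```python
from h import *
from scipy.optimize import least_squares
b=np.load("pics/b.npy",allow_pickle=True).item();a=np.load("pics/a.npy",allow_pickle=True).item()
L=plane(b,128.6,196.8,86);Rr=plane(b,251.4,185,86);d=L-Rr
yaw=np.arctan2(-d[0],d[1]);print("niche yaw",np.degrees(yaw),np.linalg.norm(d),(L+Rr)/2)
n=np.array([np.cos(yaw),np.sin(yaw),0]);org=(L+Rr)/2+100*n;print("niche org",org)
im=b["image"].astype(int);m=(im[:,:,2]>im[:,:,0]+50)&(im[:,:,2]>im[:,:,1]+40)
for n2,(x0,x1,y0,y1),z,r in (("bowl",(125,190,138,185),106,66),("small",(260,310,160,200),None,None)):
    mm=np.zeros_like(m);mm[y0:y1,x0:x1]=m[y0:y1,x0:x1]
    ys,xs=np.nonzero(mm);print(n2,xs.min(),xs.max(),ys.min(),ys.max())
    if n2=="bowl":
        P=[]
        for c in range(xs.min()+6,xs.max()-5,2):
            yy=ys[xs==c].max()+.5
            if yy>160:P.append(plane(b,c,yy,z)[:2])
        P=np.array(P)
        for rr in(None,66):
            f=(lambda p:np.hypot(*(P-p[:2]).T)-(rr or p[2]))
            s=least_squares(f,[650,340,60],loss="soft_l1");print(s.x.round(1),s.cost, len(P))
            q=s.x[:2]-org[:2];print(" niche frame",[(q@[np.cos(yaw),np.sin(yaw)]).round(1),(q@[-np.sin(yaw),np.cos(yaw)]).round(1)])
    else:
        l=plane(b,xs.min(),180,35)-plane(b,xs.max()+1,180,35);print(l)
px=lambda x,y:(310+(x-420)/4,145+y/4)
C={k:plane(b,*px(x,y),z).round(1) for k,x,y,z in(("BL",573,52,108),("BR",712,136,108),("FR",634,258,108),("lugR",674,68,100),("lugL",646,52,100),("lipL",505,195,93),("lipR",607,260,93))}
print(C)
for k in C: print(k,proj(a,C[k]).round(), )
v=C["BL"]-C["BR"];print("mortar yaw",np.degrees(np.arctan2(-v[0],v[1])),np.linalg.norm(v))
```

```text
niche yaw 6.182663820088839 382.43419965927137 [537.32975358 240.18625219  86.        ]
niche org [636.7481132 250.9561069  86.       ]
bowl 139 179 140 174
[646.9 337.5  62.4] 2.311223132320058 15
 niche frame [np.float64(19.4), np.float64(85.0)]
[650.8 337.9  60. ] 2.9557067655077205 15
 niche frame [np.float64(23.4), np.float64(84.9)]
small 270 299 164 193
[-1.16136495 97.9569558   0.        ]
{'BL': array([ 643.6, -250.1,  108. ]), 'BR': array([ 579.1, -357.6,  108. ]), 'FR': array([ 483.9, -295.3,  108. ]), 'lugR': array([ 633.3, -331.3,  100. ]), 'lugL': array([ 645.7, -309.5,  100. ]), 'lipL': array([ 532.7, -199.1,   93. ]), 'lipR': array([ 482.8, -278.3,   93. ])}
BL [216. 295.]
BR [164. 311.]
FR [157. 269.]
lugR [189. 318.]
lugL [199. 315.]
lipL [199. 258.]
lipR [163. 267.]
mortar yaw -30.963756532073518 125.36546573917398
```

```bash
cat >> h.py <<'E'
def Rt(yaw,tilt):
    "approach heading yaw (deg), tilted tilt deg from straight down; tool y backwards along heading"
    c,s=np.cos(np.radians(yaw)),np.sin(np.radians(yaw));n=np.array([c,s,0]);up=np.array([0,0,1.]);t=np.radians(tilt)
    z=np.sin(t)*n-np.cos(t)*up;y=-(np.cos(t)*n+np.sin(t)*up);return np.c_[np.cross(y,z),y,z]
def rows(p,M,P,T,n,g,rem=0):
    "n rows from pose p,M to P,T, prints rounded rows; returns the end pose"
    w=np.degrees(R.from_matrix(M.T@T).as_rotvec());p=np.array(p,float);P=np.array(P,float)
    out=[]
    for i in range(n):
        s=M.T@(P-p)/(n-i)/10;tw=np.degrees(R.from_matrix(M.T@T).as_rotvec())/(n-i)
        r=[g]+s.round(2).tolist()+tw.round(2).tolist();out.append(r)
        p=p+M@np.array(r[1:4])*10;M=M@R.from_rotvec(np.radians(r[4:])).as_matrix()
    for k in range(0,n,12):print(str(out[k:k+12]).replace(" ",""))
    return p,M
def cur():
    s=read_state();return s["position"],R.from_quat(s["ee_rot"]).as_matrix()
E
python3 - <<'E'
from h import *
p,M=cur();n=np.array([np.cos(.108),np.sin(.108),0])
T=Rt(6.2,32)
G=np.array([593.8,331.7,92.4]);pre=G-85*T[:,2]
print(pre)
p,M=rows(p,M,[400,-100,290],R.from_matrix(M).as_matrix()@R.from_rotvec(R.from_matrix(M.T@T).as_rotvec()*.5).as_matrix(),12,.41)
rows(p,M,pre,T,11,.41)
E
```

```text
[549.02032147 326.83537018 164.48408817]
[[0.41,-2.71,3.09,-0.4,1.15,-0.84,-2.93],[0.41,-2.87,2.94,-0.42,1.15,-0.84,-2.93],[0.41,-3.02,2.78,-0.43,1.16,-0.84,-2.93],[0.41,-3.16,2.61,-0.44,1.15,-0.84,-2.93],[0.41,-3.3,2.44,-0.45,1.15,-0.83,-2.93],[0.41,-3.42,2.26,-0.44,1.16,-0.83,-2.93],[0.41,-3.54,2.07,-0.44,1.16,-0.84,-2.92],[0.41,-3.65,1.88,-0.43,1.15,-0.83,-2.93],[0.41,-3.74,1.68,-0.41,1.16,-0.84,-2.92],[0.41,-3.83,1.48,-0.38,1.15,-0.83,-2.93],[0.41,-3.91,1.27,-0.36,1.16,-0.84,-2.92],[0.41,-3.97,1.06,-0.32,1.15,-0.83,-2.93]]
[[0.41,-3.92,1.14,1.24,1.26,-0.91,-3.19],[0.41,-3.96,0.95,1.28,1.26,-0.91,-3.19],[0.41,-3.98,0.76,1.32,1.26,-0.91,-3.19],[0.41,-4.0,0.57,1.37,1.26,-0.91,-3.19],[0.41,-4.0,0.38,1.43,1.26,-0.91,-3.19],[0.41,-4.0,0.19,1.48,1.26,-0.92,-3.19],[0.41,-3.98,-0.0,1.55,1.26,-0.91,-3.2],[0.41,-3.94,-0.19,1.61,1.26,-0.92,-3.19],[0.41,-3.9,-0.37,1.68,1.26,-0.91,-3.2],[0.41,-3.85,-0.55,1.75,1.26,-0.92,-3.19],[0.41,-3.79,-0.73,1.83,1.26,-0.91,-3.2]]
```

>>> {"op": "servo_tool", "data": {
  "rows": [
    [0.41, -2.7, 3.1, -0.4, 1.15, -0.84, -2.93],
    [0.41, -2.9, 2.9, -0.4, 1.15, -0.84, -2.93],
    [0.41, -3.0, 2.8, -0.4, 1.16, -0.84, -2.93],
    [0.41, -3.2, 2.6, -0.4, 1.15, -0.84, -2.93],
    [0.41, -3.3, 2.4, -0.5, 1.15, -0.83, -2.93],
    [0.41, -3.4, 2.3, -0.4, 1.16, -0.83, -2.93],
    [0.41, -3.5, 2.1, -0.4, 1.16, -0.84, -2.92],
    [0.41, -3.6, 1.9, -0.4, 1.15, -0.83, -2.93],
    [0.41, -3.7, 1.7, -0.4, 1.16, -0.84, -2.92],
    [0.41, -3.8, 1.5, -0.4, 1.15, -0.83, -2.93],
    [0.41, -3.9, 1.3, -0.4, 1.16, -0.84, -2.92],
    [0.41, -4.0, 1.1, -0.3, 1.15, -0.83, -2.93]
  ]
}}

```text
clock: 1.3
position: [398.0, -98.9, 289.0]
ee_rot: [-0.491, 0.859, -0.098, 0.109]
contact_force: [0.7, 0.5, 0.3]
gripper_width: 34.8
```

>>> {"op": "servo_tool", "data": {
  "rows": [
    [0.41, -3.9, 1.1, 1.2, 1.26, -0.91, -3.19],
    [0.41, -4.0, 0.9, 1.3, 1.26, -0.91, -3.19],
    [0.41, -4.0, 0.8, 1.3, 1.26, -0.91, -3.19],
    [0.41, -4.0, 0.6, 1.4, 1.26, -0.91, -3.19],
    [0.41, -4.0, 0.4, 1.4, 1.26, -0.91, -3.19],
    [0.41, -4.0, 0.2, 1.5, 1.26, -0.92, -3.19],
    [0.41, -4.0, 0, 1.5, 1.26, -0.91, -3.2],
    [0.41, -3.9, -0.2, 1.6, 1.26, -0.92, -3.19],
    [0.41, -3.9, -0.4, 1.7, 1.26, -0.91, -3.2],
    [0.41, -3.8, -0.5, 1.7, 1.26, -0.92, -3.19],
    [0.41, -3.8, -0.7, 1.8, 1.26, -0.91, -3.2],
    [0.41, 0, 0, 0, 0, 0, 0]
  ]
}}

```text
clock: 2.5
position: [547.1, 328.3, 160.6]
ee_rot: [0.718, -0.64, 0.185, -0.203]
contact_force: [0.2, -0.5, -0.4]
gripper_width: 35.1
```

Run:
```python
from h import *
w=get_image("wrist");cv2.imwrite("pics/w1.png",w["image"][:,:,::-1]);np.save("pics/w1.npy",w,allow_pickle=True)
s=read_state();print(s["clock"],s["position"],s["joints"].round(2),s["gripper_width"]);p,M=cur();print(M.round(3))
c=np.array([649,337.7]);print([proj(w,[c[0]-66*np.cos(t),c[1]-66*np.sin(t),106]).round() for t in np.radians([6-60,6-30,6,36,66])])
```

```text
2.55 [546.77208934 326.27344421 161.33033698] [ 0.68  0.29 -0.79  1.54 -0.29 -2.03] 35.17543273233874
[[ 0.109 -0.844  0.526]
 [-0.994 -0.094  0.054]
 [ 0.004 -0.528 -0.849]]
[array([215., 277.]), array([243., 255.]), array([254., 211.]), array([243., 157.]), array([211., 116.])]
```

View pics/w1.png

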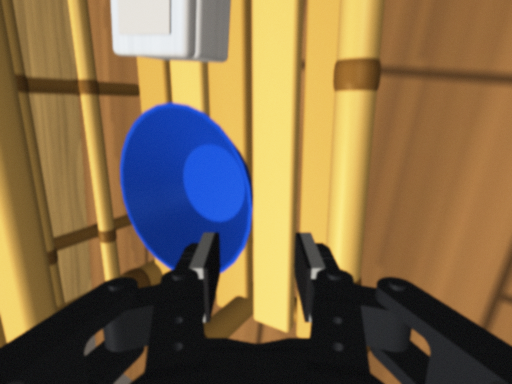

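The wrist view shows the bowl rim with its near edge at about (252,195) and the rail at column 355. The predicted rim points agree with it. I fit the rim for a fine correction.

Run:
```python
from h import *
from scipy.optimize import least_squares
w=np.load("pics/w1.npy",allow_pickle=True).item();im=w["image"].astype(int)
m=(im[:,:,2]>im[:,:,0]+60)&(im[:,:,2]>im[:,:,1]+50)
P=[]
for v in range(112,232,4):
    xs=np.nonzero(m[v])[0];P.append(plane(w,xs.max()+1,v,106)[:2])
for v in range(112,232,6):
    xs=np.nonzero(m[v])[0];P.append(plane(w,xs.min(),v,106)[:2])
P=np.array(P);s=least_squares(lambda p:np.hypot(*(P-p[:2]).T)-p[2],[649,338,66],loss="soft_l1");print(s.x,s.cost)
P=P[:30];s=least_squares(lambda p:np.hypot(*(P-p[:2]).T)-66,[649,338],loss="soft_l1");print(s.x,s.cost)
```

```text
[649.3760115  338.11948234  65.24240808] 5.387107574535844
[650.00140868 338.63523248] 4.796481359826495
```

Run:
```python
from h import *
p,M=cur();T=Rt(6.2,32);rows(p,M,[594.4,332.3,92.4],T,10,.41)
```

```text
[[0.41,-0.01,-0.04,0.84,0.01,-0.02,0.02],[0.41,-0.01,-0.04,0.84,0.01,-0.02,0.02],[0.41,-0.01,-0.04,0.84,0.01,-0.02,0.02],[0.41,-0.01,-0.04,0.84,0.01,-0.02,0.01],[0.41,-0.01,-0.04,0.84,0.01,-0.01,0.02],[0.41,-0.01,-0.05,0.84,0.01,-0.02,0.01],[0.41,-0.01,-0.04,0.84,0.01,-0.01,0.02],[0.41,-0.01,-0.05,0.84,0.01,-0.02,0.01],[0.41,-0.01,-0.04,0.83,0.01,-0.01,0.02],[0.41,-0.01,-0.05,0.84,0.01,-0.02,0.01]]
```

>>> {"op": "servo_tool", "data": {
  "rows": [
    [0.41, 0, -0.05, 0.85, 0, 0, 0],
    [0.41, 0, -0.05, 0.85, 0, 0, 0],
    [0.41, 0, -0.05, 0.85, 0, 0, 0],
    [0.41, 0, -0.05, 0.85, 0, 0, 0],
    [0.41, 0, -0.05, 0.85, 0, 0, 0],
    [0.41, 0, -0.05, 0.85, 0, 0, 0],
    [0.41, 0, -0.05, 0.85, 0, 0, 0],
    [0.41, 0, -0.05, 0.85, 0, 0, 0],
    [0.41, 0, -0.05, 0.8, 0, 0, 0],
    [0.41, 0, -0.05, 0.8, 0, 0, 0],
    [0.41, 0, 0, 0, 0, 0, 0]
  ]
}}

```text
clock: 3.65
position: [595.9, 332.8, 97.5]
ee_rot: [0.716, -0.643, 0.185, -0.202]
contact_force: [1.0, -0.3, 0.2]
gripper_width: 35.5
```

>>> {"op": "servo_tool", "data": {
  "rows": [
    [0.2, 0, 0, 0, 0, 0, 0],
    [0.1, 0, 0, 0, 0, 0, 0],
    [0, 0, 0, 0, 0, 0, 0],
    [0, 0, 0, 0, 0, 0, 0],
    [0, 0, 0, 0, 0, 0, 0],
    [0, 0, 0, 0, 0, 0, 0]
  ]
}}

```text
clock: 4.25
position: [595.4, 333.0, 98.2]
ee_rot: [0.716, -0.642, 0.185, -0.202]
contact_force: [-2.1, -0.4, 2.0]
gripper_width: 1.9
```

>>> {"op": "servo_tool", "data": {
  "rows": [
    [0, 0, 0, 0, 0, 0, 0],
    [0, 0, 0, 0, 0, 0, 0]
  ]
}}

```text
clock: 4.45
position: [595.6, 333.0, 98.2]
ee_rot: [0.716, -0.642, 0.185, -0.202]
contact_force: [-2.0, 0.7, 3.7]
gripper_width: 2.1
```

Run:
```python
from h import *
w=get_image("wrist");s=read_state();print(s["gripper_width"],s["position"],s["contact_force"],s["wrist_torque"])
cv2.imwrite("pics/w2.png",w["image"][:,:,::-1])
```

```text
1.7492352053131828 [595.57715645 332.98120751  98.17074564] [-3.23736264 -0.20814127  3.10022551] [0.06311192 1.0772153  0.07713245]
```

View pics/w2.png

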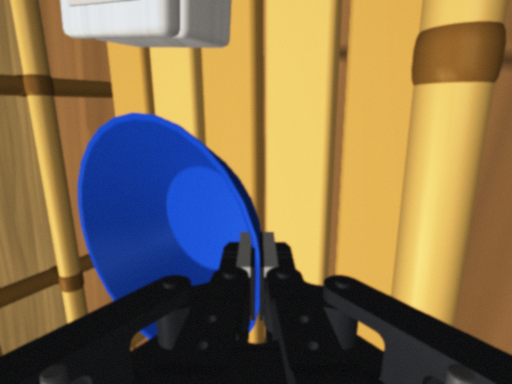

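The bowl wall sits between the closed fingers at (258,260) and the rail is well off. I lift straight up.

>>> {"op": "servo_tool", "data": {
  "rows": [
    [0, 0, -0.1, -0.17, 0, 0, 0],
    [0, 0, -0.15, -0.25, 0, 0, 0],
    [0, 0, -0.2, -0.33, 0, 0, 0],
    [0, 0, -0.27, -0.43, 0, 0, 0],
    [0, 0, -0.3, -0.5, 0, 0, 0],
    [0, 0, -0.3, -0.5, 0, 0, 0],
    [0, 0, -0.3, -0.5, 0, 0, 0],
    [0, 0, -0.3, -0.5, 0, 0, 0],
    [0, 0, -0.3, -0.5, 0, 0, 0],
    [0, 0, -0.3, -0.5, 0, 0, 0],
    [0, 0, -0.3, -0.5, 0, 0, 0],
    [0, 0, -0.2, -0.3, 0, 0, 0]
  ]
}}

```text
clock: 5.7
position: [594.4, 332.7, 155.5]
ee_rot: [0.716, -0.643, 0.185, -0.201]
contact_force: [0.3, -1.0, -0.3]
gripper_width: 1.8
```

Run:
```python
from h import *
w=get_image("wrist");s=read_state();print(s["gripper_width"],s["position"],s["contact_force"],s["wrist_torque"],s["joints"].round(2))
a=get_image("scene")["image"][80:300,220:440,::-1];b=get_image("top")["image"][90:230,80:280,::-1]
W=np.zeros((600,800,3),np.uint8);W[:440,:440]=cv2.resize(a,(440,440));W[:252,440:800]=cv2.resize(b,(360,252));W[260:500,460:780]=cv2.resize(w["image"][:,:,::-1],(320,240))
cv2.imwrite("pics/l3.png",W)
```

```text
1.7870711325562763 [594.65128356 332.97098696 156.12676504] [-1.06455375  0.52916453 -0.52328685] [-0.12079514  1.3460164   0.00433983] [ 0.65  0.36 -0.69  1.46 -0.28 -1.93]
```

View pics/l3.png

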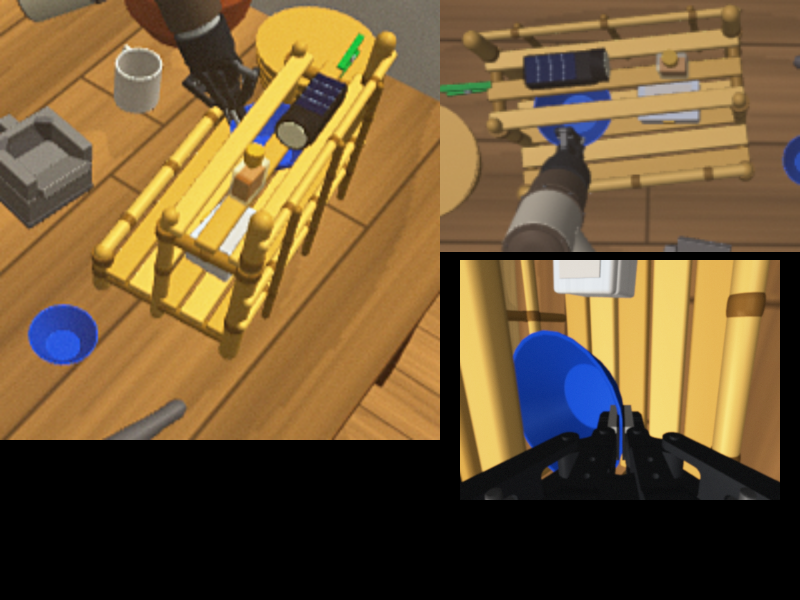

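The bowl is lifted about 57 mm, upright in the grip, and its underside (about 118 mm) is above the rail top (98 mm). Nothing else has moved. I draw it out along niche -x.

>>> {"op": "servo_tool", "data": {
  "rows": [
    [0, 0, 0.8, -0.5, 0, 0, 0],
    [0, 0, 1.5, -1.0, 0, 0, 0],
    [0, 0, 2.1, -1.3, 0, 0, 0],
    [0, 0, 2.1, -1.3, 0, 0, 0],
    [0, 0, 2.1, -1.3, 0, 0, 0],
    [0, 0, 2.1, -1.3, 0, 0, 0],
    [0, 0, 2.1, -1.4, 0, 0, 0],
    [0, 0, 2.1, -1.4, 0, 0, 0],
    [0, 0, 2.0, -1.5, 0, 0, 0],
    [0, 0, 1.5, -2.0, 0, 0, 0],
    [0, 0, 0.5, -2.0, 0, 0, 0],
    [0, 0, 0, 0, 0, 0, 0]
  ]
}}

```text
clock: 7.05
position: [354.6, 308.8, 185.2]
ee_rot: [0.716, -0.641, 0.184, -0.203]
contact_force: [1.0, 0.3, -1.7]
gripper_width: 1.8
```

Run:
```python
from h import *
s=read_state();print(s["position"],s["joints"].round(2),s["gripper_width"])
p,M=cur();h=np.array([np.cos(np.radians(-121.6)),np.sin(np.radians(-121.6)),0]);c=np.array([420.5,-186.4,0])
pl=c-54.3*h+[0,0,38.2];print(pl);np.save("pl.npy",pl)
T=Rt(-121.6,32);T1=M@R.from_rotvec(R.from_matrix(M.T@T).as_rotvec()*.5).as_matrix()
print(T1.round(2))
yaw=6.2-64;T1=Rt(yaw,32)
q,N=rows(p,M,[455,90,210],T1,12,0)
rows(q,N,pl+[0,0,90],T,12,0)
```

```text
[354.62402277 308.7775798  185.24908427] [ 1.12  0.03 -1.03  1.21 -0.5  -2.1 ] 1.8455933953360157
[ 448.95243469 -140.15122748   38.2       ]
[[-0.84 -0.45  0.28]
 [-0.53  0.72 -0.45]
 [ 0.   -0.53 -0.85]]
[[0,1.9,-0.64,0.16,0.01,2.81,4.54],[0,1.84,-0.79,0.25,0.0,2.81,4.54],[0,1.75,-0.93,0.34,0.01,2.81,4.54],[0,1.66,-1.07,0.43,0.01,2.82,4.54],[0,1.54,-1.2,0.51,0.0,2.82,4.54],[0,1.42,-1.31,0.58,0.01,2.81,4.54],[0,1.28,-1.42,0.64,0.0,2.82,4.54],[0,1.13,-1.52,0.7,0.01,2.81,4.54],[0,0.97,-1.6,0.76,0.0,2.82,4.54],[0,0.8,-1.67,0.8,0.01,2.81,4.53],[0,0.63,-1.72,0.84,0.0,2.82,4.54],[0,0.44,-1.77,0.86,0.01,2.81,4.53]]
[[0,1.06,-0.99,1.42,-0.0,2.82,4.51],[0,0.91,-1.07,1.47,-0.0,2.82,4.51],[0,0.75,-1.14,1.51,-0.0,2.82,4.51],[0,0.59,-1.19,1.55,-0.0,2.82,4.51],[0,0.41,-1.23,1.57,-0.0,2.82,4.51],[0,0.24,-1.25,1.59,-0.0,2.82,4.51],[0,0.06,-1.26,1.6,-0.0,2.82,4.51],[0,-0.12,-1.26,1.59,-0.0,2.81,4.51],[0,-0.29,-1.25,1.58,-0.0,2.82,4.51],[0,-0.47,-1.22,1.57,-0.0,2.81,4.51],[0,-0.64,-1.17,1.54,-0.0,2.82,4.5],[0,-0.8,-1.12,1.5,-0.01,2.81,4.51]]
```

>>> {"op": "servo_tool", "data": {
  "rows": [
    [0, 1.9, -0.6, 0.2, 0, 2.8, 4.5],
    [0, 1.8, -0.8, 0.2, 0, 2.8, 4.5],
    [0, 1.8, -0.9, 0.3, 0, 2.8, 4.5],
    [0, 1.7, -1.1, 0.4, 0, 2.8, 4.5],
    [0, 1.5, -1.2, 0.5, 0, 2.8, 4.5],
    [0, 1.4, -1.3, 0.6, 0, 2.8, 4.5],
    [0, 1.3, -1.4, 0.6, 0, 2.8, 4.5],
    [0, 1.1, -1.5, 0.7, 0, 2.8, 4.5],
    [0, 1.0, -1.6, 0.8, 0, 2.8, 4.5],
    [0, 0.8, -1.7, 0.8, 0, 2.8, 4.5],
    [0, 0.6, -1.7, 0.8, 0, 2.8, 4.5],
    [0, 0.4, -1.8, 0.9, 0, 2.8, 4.5]
  ]
}}

```text
clock: 8.25
position: [457.9, 87.9, 209.8]
ee_rot: [-0.267, 0.923, -0.267, 0.075]
contact_force: [0.4, 0.2, -1.2]
gripper_width: 1.6
```

Run:
```python
from h import *
s=read_state();print(s["position"],s["joints"].round(2),s["gripper_width"])
p,M=cur();pl=np.load("pl.npy");print(M.round(2))
rows(p,M,pl+[0,0,90],Rt(-121.6,32),12,0)
```

```text
[457.86131423  87.92492045 209.80893579] [ 0.81  0.14 -0.77  0.69 -0.95 -2.31] 1.6467249794615497
[[-0.85 -0.45  0.28]
 [-0.53  0.72 -0.45]
 [ 0.   -0.53 -0.85]]
[[0,1.07,-0.96,1.41,-0.03,2.81,4.51],[0,0.92,-1.04,1.46,-0.02,2.81,4.51],[0,0.77,-1.11,1.51,-0.02,2.81,4.51],[0,0.6,-1.16,1.54,-0.03,2.81,4.51],[0,0.43,-1.21,1.56,-0.02,2.82,4.51],[0,0.26,-1.23,1.58,-0.03,2.81,4.51],[0,0.08,-1.25,1.59,-0.02,2.82,4.51],[0,-0.09,-1.25,1.59,-0.03,2.81,4.51],[0,-0.27,-1.24,1.58,-0.02,2.82,4.51],[0,-0.44,-1.21,1.56,-0.03,2.81,4.51],[0,-0.61,-1.16,1.53,-0.02,2.82,4.51],[0,-0.77,-1.11,1.49,-0.03,2.81,4.52]]
```

>>> {"op": "servo_tool", "data": {
  "rows": [
    [0, 1.1, -1.0, 1.4, 0, 2.8, 4.5],
    [0, 0.9, -1.0, 1.5, 0, 2.8, 4.5],
    [0, 0.8, -1.1, 1.5, 0, 2.8, 4.5],
    [0, 0.6, -1.2, 1.5, 0, 2.8, 4.5],
    [0, 0.4, -1.2, 1.6, 0, 2.8, 4.5],
    [0, 0.3, -1.2, 1.6, 0, 2.8, 4.5],
    [0, 0.1, -1.2, 1.6, 0, 2.8, 4.5],
    [0, -0.1, -1.2, 1.6, 0, 2.8, 4.5],
    [0, -0.3, -1.2, 1.6, 0, 2.8, 4.5],
    [0, -0.4, -1.2, 1.6, 0, 2.8, 4.5],
    [0, -0.6, -1.2, 1.5, 0, 2.8, 4.5],
    [0, -0.8, -1.1, 1.5, 0, 2.8, 4.5]
  ]
}}

```text
clock: 9.45
position: [449.5, -140.6, 126.5]
ee_rot: [0.261, 0.925, -0.268, -0.073]
contact_force: [0.1, 0.7, -0.9]
gripper_width: 1.7
```

>>> {"op": "servo_tool", "data": {
  "rows": [
    [0, 0, 0, 0, 0, 0, 0],
    [0, 0, 0, 0, 0, 0, 0]
  ]
}}

```text
clock: 9.65
position: [449.1, -139.8, 126.6]
ee_rot: [0.259, 0.925, -0.268, -0.074]
contact_force: [0.8, 0.7, -0.7]
gripper_width: 2.0
```

Run:
```python
from h import *
s=read_state();print(s["position"],s["joints"].round(2),s["gripper_width"])
p,M=cur();pl=np.load("pl.npy");print(M.round(2))
q,N=rows(p,M,pl+[0,0,3],Rt(-121.6,32),12,0)
w=get_image("wrist")["image"][:,:,::-1];b=get_image("top")["image"][120:280,250:430,::-1];a=get_image("scene")["image"][220:345,100:280,::-1]
W=np.zeros((600,800,3),np.uint8);W[:320,:360]=cv2.resize(b,(360,320));W[:250,400:760]=cv2.resize(a,(360,250));W[330:570,:320]=cv2.resize(w,(320,240))
cv2.imwrite("pics/p4.png",W)
```

```text
[ 449.08460843 -139.79711455  126.61530087] [ 0.26  0.39 -0.59  0.44 -1.06 -2.69] 1.9931778225717143
[[-0.86  0.44 -0.27]
 [ 0.52  0.72 -0.46]
 [-0.   -0.53 -0.85]]
[[0,0.0,0.38,0.6,-0.02,0.03,0.02],[0,0.0,0.38,0.6,-0.02,0.03,0.02],[0,0.0,0.38,0.6,-0.02,0.03,0.02],[0,0.0,0.38,0.6,-0.03,0.03,0.02],[0,0.0,0.38,0.61,-0.02,0.03,0.02],[0,0.0,0.37,0.61,-0.03,0.03,0.02],[0,0.0,0.37,0.6,-0.02,0.03,0.02],[0,0.0,0.38,0.61,-0.03,0.03,0.02],[0,0.0,0.37,0.6,-0.02,0.02,0.03],[0,0.0,0.38,0.61,-0.03,0.03,0.02],[0,0.0,0.37,0.61,-0.02,0.02,0.03],[0,0.0,0.38,0.6,-0.03,0.03,0.02]]
```

View pics/p4.png

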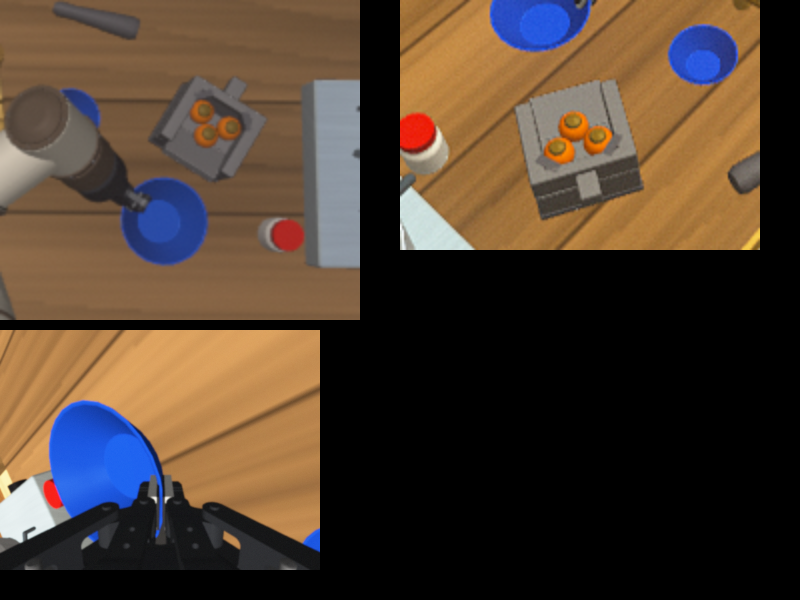

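The bowl hangs level in front of the mortar, with the top-view centre at about (332,230). I lower it.

>>> {"op": "servo_tool", "data": {
  "rows": [
    [0, 0, 0.37, 0.6, 0, 0, 0],
    [0, 0, 0.37, 0.6, 0, 0, 0],
    [0, 0, 0.37, 0.6, 0, 0, 0],
    [0, 0, 0.37, 0.6, 0, 0, 0],
    [0, 0, 0.37, 0.6, 0, 0, 0],
    [0, 0, 0.37, 0.6, 0, 0, 0],
    [0, 0, 0.37, 0.6, 0, 0, 0],
    [0, 0, 0.37, 0.6, 0, 0, 0],
    [0, 0, 0.37, 0.6, 0, 0, 0],
    [0, 0, 0.37, 0.6, 0, 0, 0],
    [0, 0, 0.3, 0.5, 0, 0, 0],
    [0, 0, 0, 0, 0, 0, 0]
  ]
}}

```text
clock: 11.0
position: [448.1, -139.3, 50.0]
ee_rot: [0.258, 0.925, -0.268, -0.074]
contact_force: [-0.2, -0.3, -2.1]
gripper_width: 1.7
```

>>> {"op": "servo_tool", "data": {
  "rows": [
    [0, 0, 0, 0, 0, 0, 0]
  ]
}}

```text
clock: 11.1
position: [448.6, -139.2, 50.7]
ee_rot: [0.258, 0.925, -0.268, -0.074]
contact_force: [0.1, -0.4, -1.1]
gripper_width: 1.9
```

Run:
```python
from h import *
from scipy.optimize import least_squares
s=read_state();p,M=cur();print(p,M[:,2],s["contact_force"])
b=get_image("top");im=b["image"].astype(int);m=((im[:,:,2]>im[:,:,0]+50)&(im[:,:,2]>im[:,:,1]+40)).astype(np.uint8);m[:,:300]=0;m[:,390:]=0;m[:195]=0
cs,_=cv2.findContours(m,0,1);c=max(cs,key=cv2.contourArea)[:,0]
h=cv2.convexHull(c)[:,0]
z=46+p[2]-38.2;P=np.array([plane(b,*q,z)[:2] for q in h])
f=least_squares(lambda q:np.hypot(*(P-q[:2]).T)-q[2],[420,-186,66],loss="soft_l1");print(f.x,f.cost,z)
```

```text
[ 448.58382221 -139.19349716   50.65934363] [-0.27447068 -0.45732474 -0.84588411] [ 0.11988473 -0.37794075 -1.06832371]
[ 419.63175053 -190.84501642   64.38871137] 1.5438390326806435 58.45934362613657
```

>>> {"op": "servo_tool", "data": {
  "rows": [
    [0, 0, 0.15, 0.25, 0, 0, 0],
    [0, 0, 0.15, 0.25, 0, 0, 0],
    [0, 0, 0.12, 0.2, 0, 0, 0],
    [0, 0, 0.06, 0.1, 0, 0, 0],
    [0, 0, 0.05, 0.08, 0, 0, 0],
    [0, 0, 0, 0, 0, 0, 0],
    [0, 0, 0, 0, 0, 0, 0]
  ]
}}

```text
clock: 11.85
position: [448.5, -139.3, 40.5]
ee_rot: [0.258, 0.925, -0.268, -0.074]
contact_force: [0.5, -0.7, -2.4]
gripper_width: 1.8
```

>>> {"op": "servo_tool", "data": {
  "rows": [
    [0, 0, 0.05, 0.08, 0, 0, 0],
    [0, 0, 0.05, 0.08, 0, 0, 0],
    [0, 0, 0, 0, 0, 0, 0],
    [0, 0, 0, 0, 0, 0, 0]
  ]
}}

```text
clock: 12.25
position: [448.4, -139.3, 38.5]
ee_rot: [0.258, 0.925, -0.268, -0.074]
contact_force: [0.0, -0.5, -1.6]
gripper_width: 2.1
```

>>> {"op": "servo_tool", "data": {
  "rows": [
    [0, 0, 0.05, 0.08, 0, 0, 0],
    [0, 0, 0, 0, 0, 0, 0],
    [0, 0, 0, 0, 0, 0, 0]
  ]
}}

```text
clock: 12.55
position: [448.6, -139.3, 37.7]
ee_rot: [0.258, 0.925, -0.268, -0.074]
contact_force: [-0.3, -0.3, -0.5]
gripper_width: 1.5
```

>>> {"op": "servo_tool", "data": {
  "rows": [
    [0, 0, 0.05, 0.08, 0, 0, 0],
    [0, 0, 0, 0, 0, 0, 0],
    [0, 0, 0, 0, 0, 0, 0]
  ]
}}

```text
clock: 12.85
position: [448.7, -139.3, 37.2]
ee_rot: [0.258, 0.925, -0.268, -0.073]
contact_force: [-0.2, 2.5, 5.5]
gripper_width: 1.5
```

>>> {"op": "servo_tool", "data": {
  "rows": [
    [0.1, 0, 0, 0, 0, 0, 0],
    [0.2, 0, 0, 0, 0, 0, 0],
    [0.3, 0, 0, 0, 0, 0, 0],
    [0.3, 0, 0, 0, 0, 0, 0],
    [0.3, 0, 0, 0, 0, 0, 0],
    [0.3, 0, 0, -0.5, 0, 0, 0],
    [0.3, 0, 0, -1, 0, 0, 0],
    [0.3, 0, 0, -2, 0, 0, 0],
    [0.3, 0, 0, -3, 0, 0, 0],
    [0.3, 0, 0, -3, 0, 0, 0],
    [0.3, 0, 0, -3, 0, 0, 0],
    [0.3, 0, 0, 0, 0, 0, 0]
  ]
}}

```text
clock: 14.05
position: [486.6, -79.7, 146.0]
ee_rot: [0.258, 0.927, -0.265, -0.069]
contact_force: [0.6, 0.1, 0.8]
gripper_width: 25.9
```

Run:
```python
from h import *
from scipy.optimize import least_squares
s=read_state();p,M=cur();print(p,s["joints"].round(2),s["gripper_width"],s["contact_force"])
b=get_image("top");im=b["image"].astype(int);m=((im[:,:,2]>im[:,:,0]+50)&(im[:,:,2]>im[:,:,1]+40)).astype(np.uint8);m[:,:300]=0;m[:,390:]=0;m[:195]=0
cs,_=cv2.findContours(m,0,1);c=max(cs,key=cv2.contourArea)[:,0];h=cv2.convexHull(c)[:,0]
P=np.array([plane(b,*q,46)[:2] for q in h])
f=least_squares(lambda q:np.hypot(*(P-q[:2]).T)-q[2],[420,-186,66],loss="soft_l1");print(f.x,f.cost)
yw=np.radians(-31.6);o=np.array([564.5,-275]);bx=np.array([np.cos(yw),np.sin(yw)]);by=np.array([-bx[1],bx[0]])
print("bowl in mortar frame",(f.x[:2]-o)@bx,(f.x[:2]-o)@by)
# lug target: grasp point 74 behind, z 86, tool down, TCP 8 lower
T=Rt(-121.6,0);tc=np.r_[o+73*bx,80];print(tc)
q,N=rows(p,M,[540,-170,230],T,8,.6)
rows(q,N,tc+[0,0,80],T,8,.6)
```

```text
[486.63537851 -79.70898499 146.04968066] [ 0.36  0.42 -0.46  0.37 -1.17 -2.7 ] 25.944478812178257 [0.56233554 0.05082166 0.76013849]
[ 418.75123058 -190.30809034   64.4137066 ] 1.6719242761739892
bowl in mortar frame -168.51551954632805 -4.235920433351604
[ 626.67606619 -313.25097114   80.        ]
[[0.6,-1.16,-1.08,-0.55,-3.97,0.08,0.06],[0.6,-1.16,-1.04,-0.63,-3.98,0.08,0.07],[0.6,-1.16,-0.99,-0.7,-3.97,0.08,0.06],[0.6,-1.16,-0.94,-0.77,-3.98,0.08,0.07],[0.6,-1.16,-0.88,-0.83,-3.97,0.08,0.06],[0.6,-1.16,-0.82,-0.9,-3.98,0.09,0.07],[0.6,-1.17,-0.75,-0.95,-3.97,0.08,0.06],[0.6,-1.16,-0.68,-1.0,-3.98,0.09,0.07]]
[[0.6,-1.86,-0.96,0.87,0.0,-0.0,-0.0],[0.6,-1.86,-0.96,0.88,0.0,-0.0,-0.0],[0.6,-1.86,-0.96,0.87,0.0,-0.0,-0.0],[0.6,-1.86,-0.96,0.88,0.0,-0.0,-0.0],[0.6,-1.86,-0.95,0.87,0.0,-0.0,-0.0],[0.6,-1.86,-0.96,0.88,0.0,-0.0,-0.0],[0.6,-1.86,-0.95,0.87,0.0,-0.0,-0.0],[0.6,-1.87,-0.96,0.88,0.0,-0.0,-0.0]]
```

>>> {"op": "servo_tool", "data": {
  "rows": [
    [0.5, -1.2, -1.1, -0.6, -4, 0.1, 0],
    [0.6, -1.2, -1.0, -0.6, -4, 0.1, 0],
    [0.6, -1.2, -1.0, -0.7, -4, 0.1, 0],
    [0.6, -1.2, -0.9, -0.8, -4, 0.1, 0.1],
    [0.6, -1.2, -0.9, -0.8, -4, 0.1, 0.1],
    [0.6, -1.2, -0.8, -0.9, -4, 0.1, 0.1],
    [0.6, -1.2, -0.8, -0.9, -4, 0.1, 0.1],
    [0.6, -1.2, -0.7, -1.0, -3.9, 0.1, 0.1]
  ]
}}

```text
clock: 14.9
position: [538.5, -174.6, 225.0]
ee_rot: [0.274, 0.962, 0.0, -0.006]
contact_force: [-0.0, -0.5, -0.1]
gripper_width: 51.8
```

>>> {"op": "servo_tool", "data": {
  "rows": [
    [0.6, -1.9, -1.0, 0.8, 0, 0, 0],
    [0.6, -1.9, -1.0, 0.8, 0, 0, 0],
    [0.6, -1.9, -1.0, 0.8, 0, 0, 0],
    [0.6, -1.9, -1.0, 0.8, 0, 0, 0],
    [0.6, -1.8, -0.9, 0.8, 0, 0, 0],
    [0.6, -1.8, -0.9, 0.8, 0, 0, 0],
    [0.6, -1.8, -0.9, 0.8, 0, 0, 0],
    [0.6, -1.8, -0.9, 0.8, 0, 0, 0],
    [0.6, 0, 0, 0, 0, 0, 0],
    [0.6, 0, 0, 0, 0, 0, 0]
  ]
}}

```text
clock: 15.9
position: [623.2, -316.8, 158.9]
ee_rot: [0.275, 0.962, -0.001, -0.007]
contact_force: [0.5, -0.1, -0.0]
gripper_width: 51.4
```

Run:
```python
from h import *
s=read_state();p,M=cur();print(p,s["joints"].round(2),s["gripper_width"]);print(M.round(3))
w=get_image("wrist");np.save("pics/w5.npy",w,allow_pickle=True)
im=w["image"][:,:,::-1].copy()
yw=np.radians(-31.6);o=np.array([564.5,-275,0]);bx=np.array([np.cos(yw),np.sin(yw),0]);by=np.array([-bx[1],bx[0],0])
for x,y,z in((55,13,100),(55,-13,100),(87,13,100),(87,-13,100),(55,65,108),(55,-65,108)):
    q=proj(w,o+x*bx+y*by+[0,0,z]);print(q.round());cv2.circle(im,tuple(int(v) for v in q),3,(0,255,0),1)
cv2.imwrite("pics/w5.png",im)
```

```text
[ 623.24333502 -316.80505423  158.8724106 ] [-0.24  0.58  0.11  0.   -1.12 -1.89] 51.37406513357792
[[-0.849  0.528 -0.014]
 [ 0.528  0.849  0.002]
 [ 0.013 -0.006 -1.   ]]
[286. 190.]
[242. 190.]
[285. 240.]
[243. 240.]
[378. 193.]
[151. 194.]
```

View pics/w5.png

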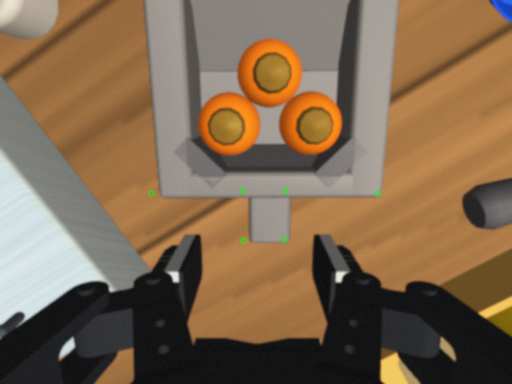

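The wrist view shows the lug at about (270,218), roughly 4 mm towards mortar +y of my estimate. The top camera biases the bowl by about the same amount, so their relative fit holds. Before gripping I check whether the wrist can follow the 45° tilt, fitting a planar arm model from the poses logged so far.

```bash
cat > kin.py <<'E'
from h import *
from scipy.optimize import least_squares
D=[((-.8934,.3855,.0068,-.0004,-1.194,-.2586),(253.96,-570.52,241.35),(-.2078,.9782,.0009,-.0003)),
((.68,.29,-.79,1.54,-.29,-2.03),(546.8,326.3,161.3),(.718,-.64,.185,-.203)),
((.65,.36,-.69,1.46,-.28,-1.93),(594.65,333,156.1),(.716,-.643,.185,-.201)),
((1.12,.03,-1.03,1.21,-.5,-2.1),(354.6,308.8,185.2),(.716,-.641,.184,-.203)),
((.81,.14,-.77,.69,-.95,-2.31),(457.86,87.9,209.8),(-.267,.923,-.267,.075)),
((.26,.39,-.59,.44,-1.06,-2.69),(449.1,-139.8,126.6),(.259,.925,-.268,-.074)),
((.36,.42,-.46,.37,-1.17,-2.7),(486.6,-79.7,146),(.258,.927,-.265,-.069)),
((-.24,.58,.11,0,-1.12,-1.89),(623.24,-316.8,158.9),(.275,.962,-.001,-.007))]
def wrist(x,q):
    r0,z0,a,b,e,L,lat=x;f=q[1]-q[2]
    rho=r0+a*np.sin(q[1])+b*np.cos(f)-e*np.sin(f);z=z0+a*np.cos(q[1])-b*np.sin(f)-e*np.cos(f)
    c,s=np.cos(q[0]),np.sin(q[0]);return np.array([rho*c+lat*s,rho*s-lat*c,z])
def res(x):
    return np.concatenate([wrist(x,q)+x[5]*R.from_quat(o).as_matrix()[:,2]-p for q,p,o in D])
s=least_squares(res,[0,150,350,350,0,200,160]);X=s.x
def bend(P,zt):
    P=np.array(P,float);W=P-X[5]*zt
    k=least_squares(lambda q:wrist(X,q)-W,[np.arctan2(W[1],W[0])+.25,.5,0]);q=k.x;f=q[1]-q[2]
    d=np.array([np.cos(f)*np.cos(q[0]),np.cos(f)*np.sin(q[0]),-np.sin(f)]);perp=np.array([-np.sin(f)*np.cos(q[0]),-np.sin(f)*np.sin(q[0]),-np.cos(f)])
    lat=np.cross(d,perp)
    return q.round(2),"inplane bend %.2f side %.2f"%(np.arctan2(zt@perp,zt@d),np.arcsin(zt@lat)),"err %.1f"%np.abs(k.fun).max()
E
python3 - <<'E'
from kin import *
print(X.round(1),np.abs(s.fun).max().round(1))
yw=np.radians(-31.6);o=np.array([567.3,-272.3,0]);bx=np.array([np.cos(yw),np.sin(yw),0]);E=o-55*bx;up=np.array([0,0,1.])
for t0 in(0,-15,-30,-40):
    g=np.array([128,87.])  # grasp point rel edge
    for th in(0,20,44):
        c,s_=np.cos(np.radians(th)),np.sin(np.radians(th));G=E+(g[0]*c-g[1]*s_)*bx+(g[0]*s_+g[1]*c)*up
        t=np.radians(t0+th);zt=np.sin(t)*bx-np.cos(t)*up
        print(t0,th,bend(G+8*zt,zt))
E
```

```text
[170.6  83.3 525.8 224.8 -55.6 308.6  95.9] 84.7
0 0 (array([-0.32,  0.66, -0.09]), 'inplane bend 0.83 side 0.00', 'err 0.0')
0 20 (array([-0.26,  0.42, -0.57]), 'inplane bend 0.25 side -0.10', 'err 0.0')
0 44 (array([-0.14,  0.28, -1.22]), 'inplane bend -0.66 side -0.28', 'err 0.0')
-15 0 (array([-0.34,  0.81,  0.27]), 'inplane bend 1.29 side 0.05', 'err 0.0')
-15 20 (array([-0.3 ,  0.52, -0.25]), 'inplane bend 0.72 side -0.02', 'err 0.0')
-15 44 (array([-0.2 ,  0.25, -0.86]), 'inplane bend -0.03 side -0.17', 'err 0.0')
-30 0 (array([-0.36,  1.01,  0.69]), 'inplane bend 1.77 side 0.09', 'err 0.0')
-30 20 (array([-0.33,  0.66,  0.07]), 'inplane bend 1.16 side 0.04', 'err 0.0')
-30 44 (array([-0.25,  0.33, -0.56]), 'inplane bend 0.46 side -0.07', 'err 0.0')
-40 0 (array([-0.37,  1.21,  1.19]), 'inplane bend 2.24 side 0.12', 'err 0.0')
-40 20 (array([-0.34,  0.77,  0.29]), 'inplane bend 1.44 side 0.07', 'err 0.0')
-40 44 (array([-0.28,  0.4 , -0.36]), 'inplane bend 0.74 side -0.02', 'err 0.0')
```

```bash
cat > k2.py <<'E'
import kin; from kin import *
def frame(q):
    f=q[1]-q[2];c,s=np.cos(q[0]),np.sin(q[0])
    d=np.array([np.cos(f)*c,np.cos(f)*s,-np.sin(f)]);pp=np.array([-np.sin(f)*c,-np.sin(f)*s,-np.cos(f)]);return d,pp,np.cross(d,pp)
def full(x,q):
    r0,z0,a,b,e,L,lat,lat2,e2=x;d,pp,l=frame(q);c,s=np.cos(q[0]),np.sin(q[0])
    Rr=R.from_rotvec(x4s*q[3]*d).as_matrix();p4,l4=Rr@pp,Rr@l
    zt=np.cos(q[4])*d-np.sin(q[4])*p4;n5=-np.sin(q[4])*-d+np.cos(q[4])*p4
    return np.array([(r0+a*np.sin(q[1]))*c,(r0+a*np.sin(q[1]))*s,z0+a*np.cos(q[1])])+lat*l+b*d+e*pp+lat2*l4+L*zt+e2*n5,zt
best=None
for x4s in(1,-1):
    f=lambda x:np.concatenate([np.r_[full(x,q)[0]-p,100*(full(x,q)[1]-R.from_quat(o).as_matrix()[:,2])] for q,p,o in D])
    s=least_squares(f,[0,150,400,400,0,200,0,100,0]);print(x4s,s.x.round(0),np.abs(s.fun).max().round(1))
    if best is None or s.cost<best[0]:best=(s.cost,x4s,s.x)
_,x4s,X=best
def ik(P,zt,q0):
    k=least_squares(lambda q:np.r_[full(X,q)[0]-P,200*(full(X,q)[1]-zt)],q0);return k.x,np.abs(k.fun).max()
E
python3 - <<'E'
from k2 import *
yw=np.radians(-31.6);o=np.array([567.3,-272.3,0]);bx=np.array([np.cos(yw),np.sin(yw),0]);E=o-55*bx;up=np.array([0,0,1.])
for t0 in(0,-15,-25,-35):
    g=np.array([128,87.]);q=np.array([-.24,.6,.2,0,-1.2])
    for th in range(0,46,5):
        c,s_=np.cos(np.radians(th)),np.sin(np.radians(th));G=E+(g[0]*c-g[1]*s_)*bx+(g[0]*s_+g[1]*c)*up
        t=np.radians(t0+th);zt=np.sin(t)*bx-np.cos(t)*up
        q,e=ik(G+8*zt,zt,q)
        if th%15==0:print(t0,th,q.round(2),round(e,1))
E
```

```text
1 [ 163.  399.  332. 1126.  364. -281. -625.  437.  561.] 80.6
-1 [  -4.  154.  568.  423.   -5.  285.   -1. -159.    0.] 2.9
0 0 [-0.23  0.65  0.02 -0.   -0.95] 0.0
0 15 [-0.18  0.48 -0.3   0.18 -0.56] 0.0
0 30 [-0.67  0.34 -0.67  2.52  0.07] 4.4
0 45 [-0.68  0.28 -0.53  3.73 -0.07] 11.5
-15 0 [-0.26  0.76  0.26 -0.08 -1.32] 0.0
-15 15 [-0.22  0.58 -0.03  0.   -0.97] 0.0
-15 30 [-0.16  0.41 -0.36  0.19 -0.57] 0.0
-15 45 [-0.66  0.27 -0.76  2.46  0.06] 4.7
-25 0 [-0.28  0.85  0.42 -0.12 -1.56] 0.0
-25 15 [-0.24  0.65  0.13 -0.06 -1.21] 0.0
-25 30 [-0.18  0.47 -0.18  0.04 -0.84] 0.0
-25 45 [-0.12  0.31 -0.56  0.37 -0.41] 0.0
-35 0 [-0.29  0.95  0.58 -0.15 -1.79] 0.0
-35 15 [-0.26  0.74  0.28 -0.1  -1.45] 0.0
-35 30 [-0.21  0.54 -0.02 -0.03 -1.09] 0.0
-35 45 [-0.14  0.36 -0.35  0.11 -0.7 ] 0.0
```

The improved model fits to 3 mm. A vertical start would run into the j5 limit, but gripping the lug with the tool leaned 30° back stays in range through 45°. I move to that pre-grasp.

```bash
cat >> h.py <<'E'
TL=Rt(-121.6,0)@R.from_euler("y",30,degrees=True).as_matrix()
TC=np.array([631.2,-311.6,81])
E
python3 - <<'E'
from h import *
p,M=cur();print(TL.round(2))
q,N=rows(p,M,TC-70*TL[:,2],TL,9,.6)
E
```

```text
[[-0.74  0.52 -0.43]
 [ 0.45  0.85  0.26]
 [ 0.5   0.   -0.87]]
[[0.6,-0.44,0.09,0.2,-0.03,3.26,-0.04],[0.6,-0.44,0.09,0.17,-0.03,3.26,-0.04],[0.6,-0.45,0.1,0.14,-0.03,3.26,-0.04],[0.6,-0.46,0.09,0.12,-0.03,3.26,-0.03],[0.6,-0.47,0.09,0.09,-0.03,3.26,-0.04],[0.6,-0.47,0.1,0.07,-0.03,3.26,-0.03],[0.6,-0.48,0.09,0.04,-0.03,3.26,-0.04],[0.6,-0.48,0.09,0.01,-0.03,3.26,-0.03],[0.6,-0.48,0.1,-0.01,-0.02,3.25,-0.04]]
```

>>> {"op": "servo_tool", "data": {
  "rows": [
    [0.6, -0.44, 0.1, 0.2, 0, 3.3, 0],
    [0.6, -0.44, 0.1, 0.2, 0, 3.3, 0],
    [0.6, -0.45, 0.1, 0.1, 0, 3.3, 0],
    [0.6, -0.46, 0.1, 0.1, 0, 3.3, 0],
    [0.6, -0.47, 0.1, 0.1, 0, 3.2, 0],
    [0.6, -0.47, 0.1, 0.1, 0, 3.2, 0],
    [0.6, -0.48, 0.1, 0, 0, 3.2, 0],
    [0.6, -0.48, 0.1, 0, 0, 3.2, 0],
    [0.6, -0.48, 0.1, 0, 0, 3.2, 0],
    [0.6, 0, 0, 0, 0, 0, 0],
    [0.6, 0, 0, 0, 0, 0, 0]
  ]
}}

```text
clock: 17.05
position: [662.1, -329.4, 142.2]
ee_rot: [0.265, 0.929, 0.068, -0.248]
contact_force: [-0.5, 0.4, 0.2]
gripper_width: 51.1
```

Run:
```python
from h import *
p,M=cur();print(p,(TL.T@M).round(3).tolist(),read_state()["joints"].round(2))
w=get_image("wrist");im=w["image"][:,:,::-1].copy()
yw=np.radians(-31.6);o=np.array([567.3,-272.3,0]);bx=np.array([np.cos(yw),np.sin(yw),0]);by=np.array([-bx[1],bx[0],0])
for x,y,z in((55,13,100),(55,-13,100),(87,13,100),(87,-13,100),(55,65,108),(55,-65,108)):
    q=proj(w,o+x*bx+y*by+[0,0,z]);cv2.circle(im,tuple(int(v) for v in q),3,(0,255,0),1)
for q in (TC,TC-8*TL[:,2]): cv2.circle(im,tuple(int(v) for v in proj(w,q)),3,(0,0,255),1)
cv2.imwrite("pics/w6.png",im)
rows(p,M,TC,TL,10,.6)
```

```text
[ 662.05288791 -329.36049772  142.247027  ] [[1.0, -0.006, -0.004], [0.006, 1.0, -0.003], [0.004, 0.003, 1.0]] [-0.29  0.94  0.75 -0.13 -1.88 -1.84]
[[0.6,0.0,-0.01,0.71,-0.02,0.02,-0.03],[0.6,0.01,-0.01,0.71,-0.02,0.02,-0.03],[0.6,0.0,-0.01,0.71,-0.02,0.02,-0.03],[0.6,0.0,-0.01,0.71,-0.02,0.03,-0.04],[0.6,0.0,-0.01,0.71,-0.02,0.02,-0.03],[0.6,0.01,-0.01,0.71,-0.02,0.03,-0.04],[0.6,0.0,-0.01,0.71,-0.02,0.02,-0.03],[0.6,0.01,-0.01,0.7,-0.02,0.03,-0.04],[0.6,0.0,-0.01,0.71,-0.02,0.02,-0.03],[0.6,0.01,-0.0,0.7,-0.01,0.03,-0.04]]
```

View pics/w6.png

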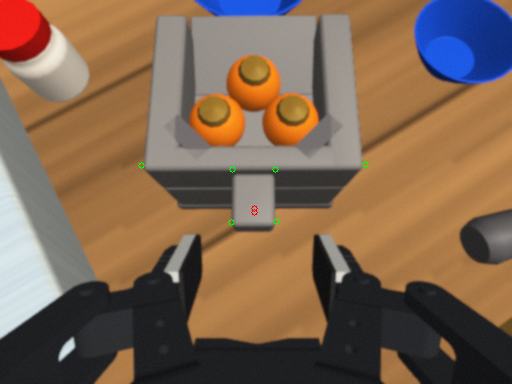

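The overlay matches the lug, at about columns 232–275 and rows 174–224. I descend and grip.

>>> {"op": "servo_tool", "data": {
  "rows": [
    [0.6, 0, 0, 0.8, 0, 0, 0],
    [0.6, 0, 0, 0.8, 0, 0, 0],
    [0.6, 0, 0, 0.8, 0, 0, 0],
    [0.6, 0, 0, 0.8, 0, 0, 0],
    [0.6, 0, 0, 0.8, 0, 0, 0],
    [0.6, 0, 0, 0.8, 0, 0, 0],
    [0.6, 0, 0, 0.8, 0, 0, 0],
    [0.6, 0, 0, 0.8, 0, 0, 0],
    [0.6, 0, 0, 0.6, 0, 0, 0],
    [0.6, 0, 0, 0, 0, 0, 0],
    [0.6, 0, 0, 0, 0, 0, 0]
  ]
}}

```text
clock: 18.2
position: [632.5, -312.0, 81.8]
ee_rot: [0.266, 0.929, 0.068, -0.248]
contact_force: [-0.3, 0.0, -0.1]
gripper_width: 51.1
```

>>> {"op": "servo_tool", "data": {
  "rows": [
    [0.5, 0, 0, 0, 0, 0, 0],
    [0.4, 0, 0, 0, 0, 0, 0],
    [0.35, 0, 0, 0, 0, 0, 0],
    [0.3, 0, 0, 0, 0, 0, 0],
    [0.25, 0, 0, 0, 0, 0, 0],
    [0.2, 0, 0, 0, 0, 0, 0],
    [0.1, 0, 0, 0, 0, 0, 0],
    [0, 0, 0, 0, 0, 0, 0],
    [0, 0, 0, 0, 0, 0, 0]
  ]
}}

```text
clock: 19.1
position: [632.3, -313.0, 82.4]
ee_rot: [0.266, 0.929, 0.067, -0.247]
contact_force: [-1.5, -5.7, 2.1]
gripper_width: 25.5
```

Run:
```python
from h import *
s=read_state();p,M=cur();print(p,(TL.T@M).round(3).tolist(),s["gripper_width"],s["contact_force"],s["wrist_torque"])
```

```text
[ 632.29727224 -313.04495596   82.35326456] [[1.0, -0.007, -0.005], [0.007, 1.0, -0.004], [0.005, 0.004, 1.0]] 25.472671712874867 [-1.47843106 -5.67981762  2.12873722] [-1.47982581 -0.47102278  1.07293361]
```

The lug is held (opening 25.5 mm). I start rocking about the front edge and watch the force.

>>> {"op": "servo_tool", "data": {
  "rows": [
    [0, 0.12, 0, -0.06, 0, -0.5, 0],
    [0, 0.12, 0, -0.06, 0, -0.5, 0],
    [0, 0.24, 0, -0.12, 0, -1, 0],
    [0, 0.24, 0, -0.12, 0, -1, 0],
    [0, 0.24, 0, -0.12, 0, -1, 0],
    [0, 0.24, 0, -0.12, 0, -1, 0],
    [0, 0.24, 0, -0.12, 0, -1, 0]
  ]
}}

```text
clock: 19.8
position: [625.3, -308.5, 94.1]
ee_rot: [0.269, 0.941, 0.053, -0.196]
contact_force: [3.0, -7.7, -2.6]
gripper_width: 25.3
```

```bash
cat > st.py <<'E'
from h import *
s=read_state();p,M=cur();d=p-np.array([632.3,-313.0,82.35]);bx=np.array([.852,-.524]);th=np.degrees(R.from_matrix(TL.T@M).as_rotvec())
print(s["clock"],"back",d[:2]@bx,"up",d[2],"rot",th.round(1),"F",s["contact_force"].round(1),"tq",s["wrist_torque"].round(1),s["gripper_width"].round(1),s["joints"].round(2))
t=np.radians(-th[1]);print("expected",131*(np.cos(t)-1)-82*np.sin(t),131*np.sin(t)+82*(np.cos(t)-1))
E
python3 st.py
```

```text
Traceback (most recent call last):
  File "st.py", line 3, in <module>
    print(s["clock"],"back",d[:2]@bx,"up",d[2],"rot",th.round(1),"F",s["contact_force"].round(1),"tq",s["wrist_torque"].round(1),s["gripper_width"].round(1),s["joints"].round(2))
                                                                                                                                 ^^^^^^^^^^^^^^^^^^^^^^^^
AttributeError: 'float' object has no attribute 'round'
```

>>> {"op": "servo_tool", "data": {
  "rows": [
    [0, 0.36, 0, -0.18, 0, -1.5, 0],
    [0, 0.36, 0, -0.19, 0, -1.5, 0],
    [0, 0.36, 0, -0.18, 0, -1.5, 0],
    [0, 0.36, 0, -0.19, 0, -1.5, 0],
    [0, 0.36, 0, -0.18, 0, -1.5, 0],
    [0, 0.36, 0, -0.19, 0, -1.5, 0],
    [0, 0.36, 0, -0.18, 0, -1.5, 0],
    [0, 0.36, 0, -0.19, 0, -1.5, 0]
  ]
}}

```text
clock: 20.6
position: [606.1, -296.4, 117.7]
ee_rot: [0.273, 0.957, 0.024, -0.097]
contact_force: [1.6, -6.7, -2.2]
gripper_width: 24.9
```

```bash
sed -i 's/s\["gripper_width"\].round(1)/s["gripper_width"]/' st.py; python3 st.py
```

```text
20.6 back -31.04428932376931 up 35.39728073858022 rot [  0.3 -18.5   0.3] F [ 1.6 -6.7 -2.2] tq [-2.2 -0.8  0.6] 24.889894034497843 [-0.24  0.66  0.17 -0.06 -1.27 -1.86]
expected -32.81558692400794 37.35166956906368
```

>>> {"op": "servo_tool", "data": {
  "rows": [
    [0, 0.36, 0, -0.19, 0, -1.5, 0],
    [0, 0.36, 0, -0.18, 0, -1.5, 0],
    [0, 0.36, 0, -0.19, 0, -1.5, 0],
    [0, 0.36, 0, -0.18, 0, -1.5, 0],
    [0, 0.36, 0, -0.19, 0, -1.5, 0],
    [0, 0.36, 0, -0.18, 0, -1.5, 0],
    [0, 0.36, 0, -0.19, 0, -1.5, 0],
    [0, 0.36, 0, -0.18, 0, -1.5, 0],
    [0, 0.36, 0, -0.19, 0, -1.5, 0],
    [0, 0.24, 0, -0.12, 0, -1, 0]
  ]
}}

```text
clock: 21.6
position: [577.6, -278.6, 139.2]
ee_rot: [0.274, 0.961, -0.01, 0.024]
contact_force: [0.4, -7.5, -3.3]
gripper_width: 24.9
```

```bash
python3 st.py
python3 - <<'E'
from h import *
W=np.zeros((600,800,3),np.uint8)
W[:360,:400]=cv2.resize(get_image("top")["image"][120:300,270:470,::-1],(400,360));W[:300,400:800]=cv2.resize(get_image("scene")["image"][200:350,80:280,::-1],(400,300))
W[360:600,:320]=cv2.resize(get_image("wrist")["image"][:,:,::-1],(320,240));cv2.imwrite("pics/r7.png",W)
E
```

```text
21.6 back -64.6601897950286 up 56.80153164216651 rot [  0.3 -32.9   0.3] F [ 0.4 -7.5 -3.3] tq [-2.4 -0.3  0.2] 24.868066281913308 [-0.19  0.47 -0.14  0.03 -0.91 -1.96]
expected -65.6602321014977 58.05611279401499
```

View pics/r7.png

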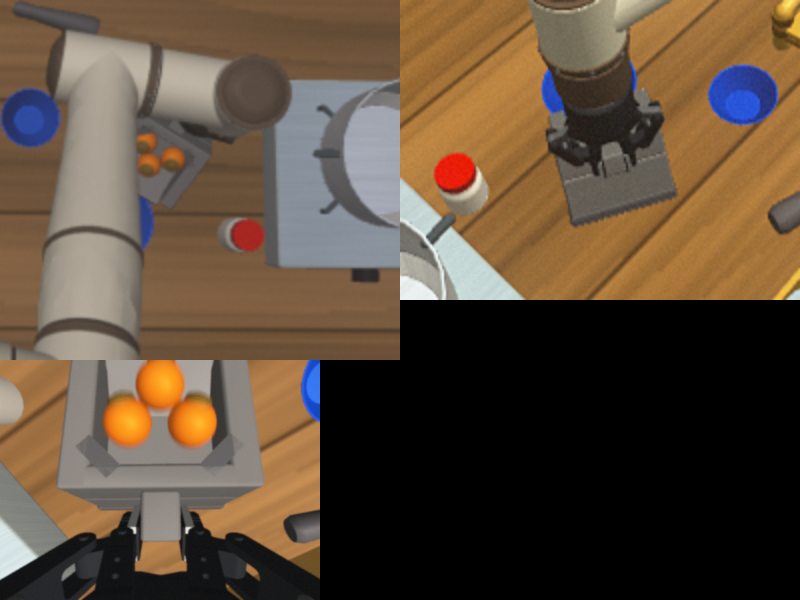

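The mortar rocks cleanly on its front edge at 33° with the nuts still in. I continue slowly.

>>> {"op": "servo_tool", "data": {
  "rows": [
    [0, 0.24, 0, -0.12, 0, -1, 0],
    [0, 0.24, 0, -0.13, 0, -1, 0],
    [0, 0.24, 0, -0.12, 0, -1, 0],
    [0, 0.24, 0, -0.13, 0, -1, 0],
    [0, 0.24, 0, -0.12, 0, -1, 0],
    [0, 0.24, 0, -0.13, 0, -1, 0],
    [0, 0.24, 0, -0.12, 0, -1, 0],
    [0, 0.24, 0, -0.12, 0, -1, 0],
    [0, 0.24, 0, -0.13, 0, -1, 0],
    [0, 0.24, 0, -0.12, 0, -1, 0],
    [0, 0, 0, 0, 0, 0, 0],
    [0, 0, 0, 0, 0, 0, 0]
  ]
}}

```text
clock: 22.95
position: [556.2, -264.3, 148.2]
ee_rot: [0.273, 0.955, -0.033, 0.107]
contact_force: [1.7, -5.8, -0.9]
gripper_width: 25.1
```

```bash
python3 st.py
cat > orange.py <<'E'
from h import *
import sys
W=np.zeros((600,800,3),np.uint8)
for n,off in(("wrist",(0,0)),("top",(0,400)),("scene",(300,0))):
    i=get_image(n)["image"];h=cv2.cvtColor(i,cv2.COLOR_RGB2HSV);m=cv2.inRange(h,(6,200,150),(16,255,255))
    _,_,st,ce=cv2.connectedComponentsWithStats(m);print(n,[(int(s[4]),c.round().tolist()) for s,c in zip(st[1:],ce[1:]) if s[4]>15][:12])
    c={"wrist":i,"top":i[120:300,270:470],"scene":i[200:350,80:280]}[n];c=cv2.resize(c[:,:,::-1],(400,300));W[off[0]:off[0]+300,off[1]:off[1]+400]=c
cv2.imwrite(sys.argv[1],W)
E
python3 orange.py pics/r8.png
```

```text
22.95 back -90.31051239268405 up 65.84177929431564 rot [  0.2 -42.8   0.4] F [ 1.7 -5.8 -0.9] tq [-1.4 -0.2 -0.4] 25.092829297939264 [-0.14  0.36 -0.37  0.16 -0.65 -2.1 ]
expected -90.67941610893686 67.1953434752028
wrist []
top [(64, [332.0, 232.0])]
scene [(508, [319.0, 56.0])]
```

View pics/r8.png

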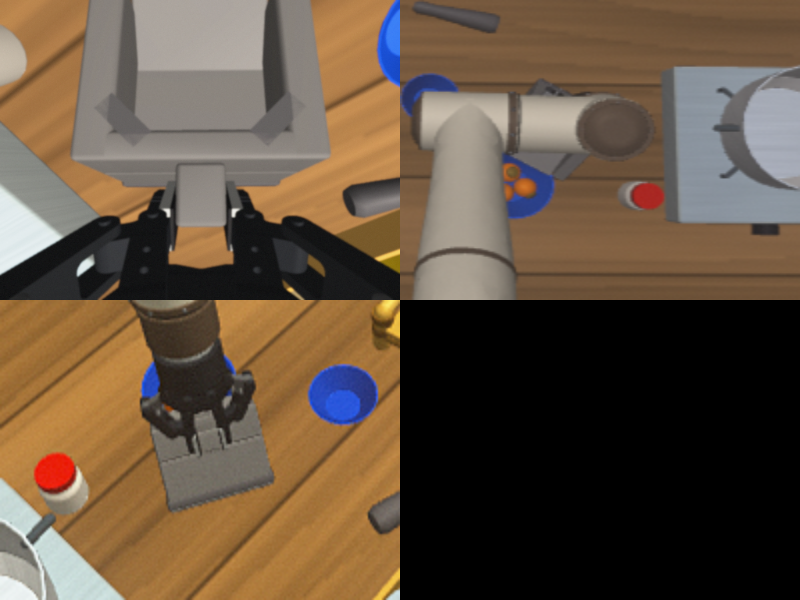

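The mortar is empty, and all three nuts lie in the bowl (top panel, about (512,172), (525,187) and (507,193)). I rock it back.

>>> {"op": "servo_tool", "data": {
  "rows": [
    [0, -0.24, 0, 0.13, 0, 1, 0],
    [0, -0.24, 0, 0.13, 0, 1, 0],
    [0, -0.35, 0, 0.19, 0, 1.5, 0],
    [0, -0.36, 0, 0.2, 0, 1.5, 0],
    [0, -0.35, 0, 0.19, 0, 1.5, 0],
    [0, -0.36, 0, 0.2, 0, 1.5, 0],
    [0, -0.35, 0, 0.19, 0, 1.5, 0],
    [0, -0.36, 0, 0.19, 0, 1.5, 0],
    [0, -0.35, 0, 0.2, 0, 1.5, 0],
    [0, -0.36, 0, 0.19, 0, 1.5, 0],
    [0, -0.35, 0, 0.2, 0, 1.5, 0],
    [0, -0.36, 0, 0.19, 0, 1.5, 0]
  ]
}}

```text
clock: 24.3
position: [592.2, -286.7, 129.3]
ee_rot: [0.275, 0.961, 0.008, -0.036]
contact_force: [1.0, -6.2, -2.2]
gripper_width: 25.0
```

>>> {"op": "servo_tool", "data": {
  "rows": [
    [0, -0.35, 0, 0.19, 0, 1.5, 0],
    [0, -0.36, 0, 0.2, 0, 1.5, 0],
    [0, -0.35, 0, 0.19, 0, 1.5, 0],
    [0, -0.36, 0, 0.2, 0, 1.5, 0],
    [0, -0.35, 0, 0.19, 0, 1.5, 0],
    [0, -0.36, 0, 0.19, 0, 1.5, 0],
    [0, -0.35, 0, 0.2, 0, 1.5, 0],
    [0, -0.36, 0, 0.19, 0, 1.5, 0],
    [0, -0.35, 0, 0.19, 0, 1.5, 0],
    [0, -0.36, 0, 0.2, 0, 1.5, 0]
  ]
}}

```text
clock: 25.3
position: [618.7, -303.2, 103.0]
ee_rot: [0.271, 0.948, 0.043, -0.161]
contact_force: [2.1, -4.9, -2.0]
gripper_width: 25.1
```

```bash
python3 st.py
```

```text
25.3 back -16.709520422177853 up 20.60031258461332 rot [  0.1 -10.8   0.4] F [ 2.1 -4.9 -2. ] tq [-1.5 -1.2  0.3] 25.076784342933728 [-0.26  0.77  0.32 -0.09 -1.45 -1.84]
expected -17.707624703519286 23.118208221417877
```

>>> {"op": "servo_tool", "data": {
  "rows": [
    [0, -0.24, 0, 0.13, 0, 1, 0],
    [0, -0.24, 0, 0.13, 0, 1, 0],
    [0, -0.24, 0, 0.13, 0, 1, 0],
    [0, -0.24, 0, 0.13, 0, 1, 0],
    [0, -0.24, 0, 0.13, 0, 1, 0],
    [0, -0.24, 0, 0.13, 0, 1, 0],
    [0, -0.12, 0, 0.06, 0, 0.5, 0],
    [0, -0.12, 0, 0.06, 0, 0.5, 0],
    [0, -0.12, 0, 0.06, 0, 0.5, 0],
    [0, -0.12, 0, 0.06, 0, 0.5, 0]
  ]
}}

```text
clock: 26.3
position: [630.1, -310.4, 85.8]
ee_rot: [0.268, 0.934, 0.062, -0.227]
contact_force: [3.1, -5.2, -3.3]
gripper_width: 25.1
```

>>> {"op": "servo_tool", "data": {
  "rows": [
    [0, 0, 0, 0, 0, 0, 0]
  ]
}}

```text
clock: 26.4
position: [630.2, -310.4, 85.6]
ee_rot: [0.268, 0.934, 0.062, -0.227]
contact_force: [3.1, -5.3, -2.1]
gripper_width: 24.8
```

```bash
python3 st.py
```

```text
26.4 back -3.1109947982945694 up 3.268760293950905 rot [ 0.1 -2.8  0.4] F [ 3.1 -5.3 -2.1] tq [-1.5 -1.3  0.4] 24.82226846075917 [-0.28  0.88  0.49 -0.12 -1.64 -1.83]
expected -4.1984944123082615 6.3537106221045025
```

>>> {"op": "servo_tool", "data": {
  "rows": [
    [0, -0.12, 0, 0.06, 0, 0.5, 0],
    [0, -0.12, 0, 0.05, 0, 0.5, 0],
    [0, 0, 0, 0, 0, 0, 0],
    [0, 0, 0, 0, 0, 0, 0]
  ]
}}

```text
clock: 26.8
position: [631.4, -311.1, 83.6]
ee_rot: [0.267, 0.932, 0.064, -0.235]
contact_force: [2.7, -6.1, -3.6]
gripper_width: 25.1
```

```bash
python3 st.py
```

```text
26.8 back -1.7785863095994223 up 1.2886229327213385 rot [ 0.1 -1.8  0.4] F [ 2.7 -6.1 -3.6] tq [-1.6 -1.5  0.5] 25.136157739874136 [-0.28  0.89  0.51 -0.12 -1.66 -1.83]
expected -2.6446173722311377 4.080751335470195
```

>>> {"op": "servo_tool", "data": {
  "rows": [
    [0, -0.12, 0, 0.05, 0, 0.5, 0],
    [0, -0.06, 0, 0.03, 0, 0.4, 0],
    [0, 0, 0, 0, 0, 0, 0],
    [0, 0, 0, 0, 0, 0, 0]
  ]
}}

```text
clock: 27.2
position: [632.0, -311.6, 82.4]
ee_rot: [0.266, 0.931, 0.067, -0.242]
contact_force: [2.1, -3.9, -5.7]
gripper_width: 25.0
```

```bash
python3 st.py
```

```text
27.2 back -0.9822664054960686 up 0.039423336919043095 rot [ 0.1 -0.9  0.4] F [ 2.1 -3.9 -5.7] tq [-1.8 -1.9  0.4] 25.000598106884784 [-0.28  0.91  0.53 -0.13 -1.68 -1.83]
expected -1.265713487616738 1.9881831159767942
```

>>> {"op": "servo_tool", "data": {
  "rows": [
    [0, -0.08, 0, 0.04, 0, 0.5, 0],
    [0, -0.04, 0, 0.03, 0, 0.4, 0],
    [0, 0, 0, 0, 0, 0, 0],
    [0, 0, 0, 0, 0, 0, 0]
  ]
}}

```text
clock: 27.6
position: [632.0, -311.5, 82.4]
ee_rot: [0.265, 0.928, 0.069, -0.251]
contact_force: [-2.0, -1.8, -2.3]
gripper_width: 24.7
```

```bash
python3 st.py
```

```text
27.6 back -1.0282271028478391 up 0.07236690252237565 rot [0.2 0.1 0.3] F [-2.  -1.8 -2.3] tq [-0.9 -1.1  0.5] 24.673075063375354 [-0.28  0.92  0.54 -0.13 -1.71 -1.83]
expected 0.1832871492534643 -0.29354264982167244
```

It is back flat (rotation 0.1°, height +0.1 mm, load shed). I release gently and retract.

>>> {"op": "servo_tool", "data": {
  "rows": [
    [0.3, 0, 0, 0, 0, 0, 0],
    [0.35, 0, 0, 0, 0, 0, 0],
    [0.4, 0, 0, 0, 0, 0, 0],
    [0.5, 0, 0, 0, 0, 0, 0],
    [0.55, 0, 0, 0, 0, 0, 0],
    [0.55, 0, 0, 0, 0, 0, 0],
    [0.55, 0, 0, -0.5, 0, 0, 0],
    [0.55, 0, 0, -1.5, 0, 0, 0],
    [0.55, 0, 0, -2.5, 0, 0, 0],
    [0.55, 0, 0, -3, 0, 0, 0],
    [0.55, 0, 0, -3, 0, 0, 0],
    [0.55, 0, 0, -3, 0, 0, 0]
  ]
}}

```text
clock: 28.8
position: [690.3, -347.3, 201.1]
ee_rot: [0.266, 0.929, 0.068, -0.25]
contact_force: [1.0, 0.1, -0.1]
gripper_width: 47.1
```

>>> {"op": "servo_tool", "data": {
  "rows": [
    [0.55, 0, 0, -2, 0, 0, 0],
    [0.55, -2, 0, -2, 0, 0, 0],
    [0.55, -3, -2, -1, 0, 0, 0],
    [0.55, -3, -2, -1, 0, 0, 0],
    [0.55, -2, -2, 0, 0, 0, 0],
    [0.55, 0, 0, 0, 0, 0, 0]
  ]
}}

```text
clock: 29.4
position: [699.3, -430.8, 179.0]
ee_rot: [0.269, 0.932, 0.064, -0.236]
contact_force: [-0.2, 0.6, -0.3]
gripper_width: 47.1
```

Run:
```python
from h import *
s=read_state();print(s["clock"],s["position"],s["contact_force"].round(1))
t=get_image("top");sc=get_image("scene");b0=np.load("pics/b.npy",allow_pickle=True).item()
W=np.zeros((600,800,3),np.uint8)
W[:300,:400]=cv2.resize(b0["image"][60:276,50:450,::-1],(400,300));W[:300,400:]=cv2.resize(t["image"][60:276,50:450,::-1],(400,300))
W[300:,:400]=cv2.resize(sc["image"][200:350,80:280,::-1],(400,300));W[300:,400:]=cv2.resize(t["image"][145:265,290:450,::-1],(400,300))
cv2.imwrite("pics/f.png",W)
```

```text
29.4 [ 699.33941558 -430.82953431  178.97479746] [-0.2  0.6 -0.3]
```

View pics/f.png

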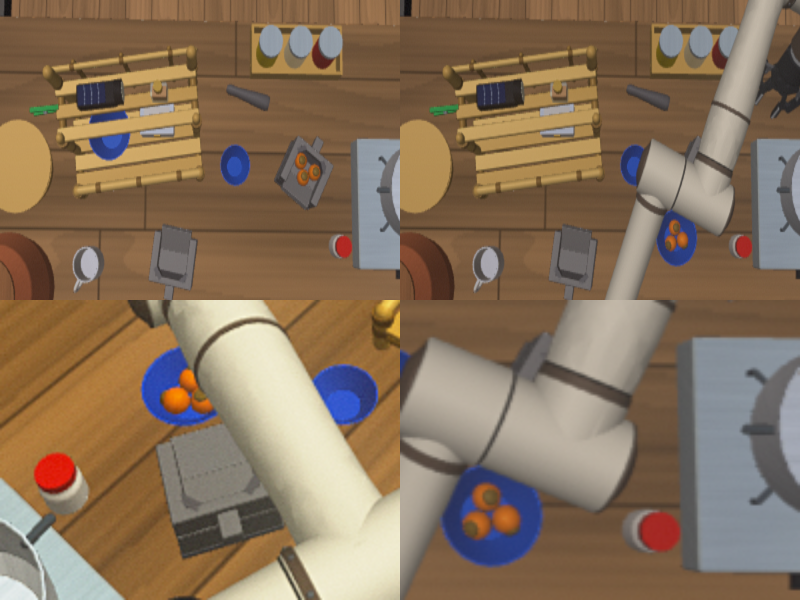

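The final view shows the mortar standing flat where it was, three nuts in the upright bowl, and the bystanders unmoved. The arm touches nothing (force near 0).

```bash
python3 -c "
from bench import *
print(job_done())"
```

```text
the job is handed in; nothing more can be done
None
```

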